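Seat the centring board on its hidden pin and hold it down

TASK

The black centring board with the brass ring lies in the green release stand but is propped up at its arrow end by a locating pin hidden underneath. Slide the board along between the guides towards its raised arrow end until it drops onto the pin and lies flat, then press it down on the sprung bed as far as the bed goes, and finish while still holding it pressed down with the fingers, so that it can be locked from below. Leave the bowl, the jack and the other things on the counter where they are.

Things in the scene. Friction and masses are not known exactly. Their poses are not given: they have to be found in the camera images.
- stand: green fixed release stand, 300 mm long (x from -160 to +140), 113 mm wide; origin on the counter under the bed's middle, z up, x along the guides, the way the board must be slid. Two guides 85 mm apart, tops 62 mm above the counter, with an end stop at each end and a sprung bed between. The stand itself never moves.
- bed_mid (a point): point fixed in the stand, 45 mm above its origin: middle of the flat aluminium bed's top when the bed is up. A steel pin, 10 mm thick, round tip 10 mm above the raised bed, stands fixed on the stand's centre line, 18 to 40 mm from this point towards the stand's +x; where exactly differs each time and the board always covers it. The pin does not sink with the bed.
- bed (a joint): how far the sprung bed is pressed straight down, in m: 0 up, 0.006 down at its stop. The board's own weight does not sink it; with the seated board on it, about 5 to 7 N on the board starts it moving and 12 to 14 N takes it to the stop.
- board: loose black board, 180 (x) by 82 (y) by 20 mm, 0.4 to 0.6 kg, brass ring on its middle, white arrow on top pointing to its +x end; origin: middle of its underside, z up. Starts 20 to 52 mm short of its seat, x along the stand's x, -x end on the bed, +x half propped on the pin (tilt 3 to 5 degrees). Seated flat its origin is 45 mm above the counter, 39 mm when pressed fully down.
- hole (a point): mouth of the blind hole for the pin in the board's underside, 30 mm from the board's origin towards its +x; 13 mm (along x) by 16 mm wide, 17 mm deep. When it comes over the pin the board drops flat by its own weight and the pin then stops it from sliding on. Slide slowly, about 25 mm/s.
- ring (a point): middle of the brass ring, on the board's top face, 20 mm above the board's origin, moving with it. Ring 70 mm across outside, 54 mm inside, 25 mm high above the board's top, which is its floor: a good place to press. Pushing the ring from inside with closed fingers slides the board (1 to 4 N; bed, pin and guides are polished) and leaves it free to drop.
- bowl: black lignum bowl, 125 mm across, 117 mm high, loose bystander; origin at its underside
- jack: white porcelain jack, 63 mm ball, loose bystander; origin at its underside
- weight: dark cast iron weight, 76 mm across, 80 mm high, with a knob, loose bystander; origin at its underside
- spare_ring: spare brass ring, 80 mm across, 58 mm inside, 14 mm high, lying loose on the counter, bystander; origin at its underside
- polish: red jar, 72 mm across, 60 mm high, bystander; origin at its underside

How it is judged (in metres and radians):
On the way:
1. the board has dropped onto the pin and lies flat on the bed (angle between board's own z axis and vertical below 0.02 rad and z of board in the frame of stand below 0.0475 m), for 0.1 s.
At the end, for the whole second after the job is handed in: The board lies flat (within 1.4 degrees) on the bed, over the pin, in line with the guides, the bed is pressed down by more than 4 of its 6 mm, and the fingers are still pressing on the board with more than 3 N, all at rest (angle between board's own z axis and vertical below 0.025 rad and z of board in the frame of stand below 0.0425 m and angle between the x axis of board and the x axis of stand, either way round below 0.08 rad and x of board in the frame of stand between -0.02 and 0.02 m and value of joint bed above 0.004 m and contact force between the fingers and board above 3 N and linear speed of board below 0.02 m/s); the arm keeps its last pose, push and grip.
It fails at once if a bystander is moved by more than 30 mm (distance of any of bowl, jack, weight, spare_ring, polish from where it was at the start of the episode above 0.03 m).
It also fails if it takes over 32 s, if anything falls off the work surface, if the arm or the gripper's body presses on something with over 40 N, if the wrist force passes 120 N, or if a joint passes its speed limit or range.

ROBOT

A 6-joint arm with a two-finger parallel gripper is mounted at the origin on the work surface. World frame = base frame: x ahead of the robot, y to its left, z up, the work surface at z = 0. Lengths are in m, angles in degrees, forces in N, time in s.
With the tool pointing down it reaches from about 0.375 to 0.9 m from the base axis. Payload 3.1 kg.
Tool frame: the origin (TCP) lies at the very end of the fingers, on their centre line; the grasp point (between the pads) lies 19 mm behind it; z points along the fingers, y is the direction in which the jaws open and shut (so a half turn about z gives the same grasp; the last joint's range is limited). The gripper opens to 87 mm and grips with 3 to 60 N. Pads are 19 mm wide; open, the fingers measure 117 mm over their backs; the gripper's body (75 mm by 190 mm) begins 51 mm behind the grasp point.
Start: joints at [58.298, 30.224, 82.088, -0, 67.689, -10.227], TCP at [0.229, 0.582, 0.223] pointing down, gripper open.
Joint ranges: [-176.69, 176.69], [-43.24, 126.21], [12.49, 139.97], [-82, 262], [0, 151.66], [-163.58, 163.58]. Speed limits (degrees/s): [159.86, 159.86, 180, 180, 180, 180].

INTERFACE

Orientations are given as a 3x3 rotation matrix whose columns are the frame's x, y, z axes.
In Python, from rig import readout, capture, camera_model, bot, spot_in, regions_of gives the robot as it stands.
- The arm moves only by the tool send_rows, never from a script. Its argument "moves" is a list that holds one entry, the list of rows, each a list of 7 numbers: the turn, a rotation vector about the tool's x, y, z in degrees, then the shift along the tool's x, y, z in cm, then the opening, from -1 (shut) to 1 (fully open). A call has exactly 5 rows; each row shifts and turns the commanded pose from where the row before left it, along the tool's axes as they then stand; what a row does not reach is not made up. A row lasts 1/10 s, in which the tool goes at most 50 mm and 8.59 degrees, less where a joint would pass 70% of its speed; a pose out of reach is approached as far as the arm can. A call with a gripper value outside its range is refused whole. The fingers move at their own pace and stop on an object; the grip force is fixed at half the most. Time passes only in rows, so rows that do not move let the fingers close, or fill a call up. It gives the time, the measured TCP pose, the force and the opening at its end, in the units of the state.
- readout.read_state(): the state, without advancing time (a new reading comes with each control period).
- capture(name): name is "scene" or "top"; returns the picture (400x640x3 uint8, blue, green, red); there is no depth.
- camera_model(name): a dict with "camera_matrix" (3x3 intrinsics, pixels), "pose" (4x4, takes a point from camera to world coordinates). Camera axes: x right, y up, looking along -z (the intrinsics and any distortion apply to the point x, -y, -z); pixel columns grow to the right and rows downward; lengths in m; the calibration is good to about 2 mm. A picture is of the moment at which its call begins. camera_model takes no time and is no camera call.
- bot.hand_in(): hands the job in, once; it reports no verdict.
Trained networks look in the newest picture that a camera, given by its name, has taken for a name from the list of things; names that differ only in an ending like _2 or _b are one class to them, and where a whole thing is asked for, a point or a joint stands for the part that bears it (a point fixed in the world has none). Each returns a list of dicts, best first, with "p" (0 to 1); they miss things now and then, are a little off and sometimes report something else, mostly with a low value. They report only what shows in the picture. A call takes as long as a camera call.
- spot_in(camera, thing): "location" ([x, y, z] in m, in world coordinates, good to about 4 mm: the middle of the surface that is visible of it).
- regions_of(camera, thing): "mask" (400x640 bool, what is visible of it).
The state is a dict: "time_s": time; "joint_positions": joint angles; "qvel": joint speeds; "tau": joint torques, N m; "position": TCP position; "tcp_rot": TCP orientation; "force": force on the tool from outside, world axes, zero at the start; "moment": the same for the moment, N m; "opening": opening from 0.0 (shut) to 1.0 (fully open).
Only numpy, scipy, OpenCV 4.12 (cv2) and the standard library are available. Lean on these libraries where they do the work, as an engineer would, in place of code of your own. Each camera call takes 0.05 s, during which the arm holds its last target. There are 200 camera calls.

## Working session

There is one attempt and no reset: what is moved stays moved. The work goes in short steps, Python scripts to look and compute and a tool call to move; the robot and the scene stay as the last step left them, time stands still between calls to the robot, and variables do not carry over. Pictures are saved under pics/ and viewed, about 8 in all and at most 12, crops included, and the job is handed in when it is done.

Besides the shell and the picture viewer there is one more tool, called after "Emit:" as name([rows], argument=value, ...), one row to a line, values as JSON. send_rows: Moves the arm, as the interface text tells. Its arguments: {"type":"object","properties":{"moves":{"type":"array","items":{"type":"array","items":{"type":"array","items":{"type":"number"}}}}},"required":["moves"]}

```bash
mkdir -p pics; ls; python3 - <<'E'
from rig import *
import cv2,numpy as np
s=readout.read_state(); print(s['time_s'],s['position'],np.round(s['tcp_rot'],3).tolist(),s['force'],s['opening'])
for c in("top","scene"):
    cv2.imwrite(f"pics/{c}0.png",capture(c))
    print(c,np.round(camera_model(c)['pose'],3).tolist(),np.round(camera_model(c)['camera_matrix'],1).tolist(),[k for k in camera_model(c)])
    for t in("ring","hole","board","stand","bed_mid","bowl","jack","weight","spare_ring","polish"):
        try: print(c,t,[(np.round(d['location'],3).tolist(),round(d['p'],2)) for d in spot_in(c,t)][:2])
        except Exception as e: print(t,e)
print(readout.read_state()['time_s'])
E
```

```text
pics
0.0 [0.22838871 0.58099447 0.22156629] [[-0.931, 0.366, -0.001], [0.366, 0.931, -0.002], [0.0, -0.002, -1.0]] [0.04704641 0.64132048 0.05894671] 1.0052996308413613
top [[0.056, 0.978, -0.2, 0.169], [-0.998, 0.054, -0.016, -0.06], [-0.005, 0.201, 0.98, 1.535], [0.0, 0.0, 0.0, 1.0]] [[516.6, 0.0, 315.6], [0.0, 516.6, 197.4], [0.0, 0.0, 1.0]] ['camera_matrix', 'pose']
top ring [([0.559, 0.045, 0.072], 0.66)]
top hole [([0.561, 0.043, 0.069], 0.66)]
top board [([0.562, 0.04, 0.067], 0.8)]
top stand [([0.627, 0.084, 0.054], 0.86)]
top bed_mid [([0.624, 0.083, 0.056], 0.97)]
top bowl [([0.516, 0.404, 0.101], 0.8)]
top jack [([0.386, 0.413, 0.055], 0.71)]
top weight [([0.378, -0.392, 0.042], 0.61), ([0.629, 0.086, 0.055], 0.19)]
top spare_ring [([0.546, -0.366, 0.012], 0.59)]
top polish [([0.471, -0.484, 0.06], 0.89)]
scene [[0.517, -0.536, 0.667, 1.273], [0.856, 0.333, -0.396, -0.515], [-0.01, 0.776, 0.631, 0.813], [0.0, 0.0, 0.0, 1.0]] [[382.9, 0.0, 315.3], [0.0, 382.9, 202.9], [0.0, 0.0, 1.0]] ['camera_matrix', 'pose']
scene ring [([0.582, 0.044, 0.075], 0.98)]
scene hole [([0.582, 0.036, 0.075], 0.79)]
scene board [([0.583, 0.037, 0.076], 0.88)]
scene stand [([0.647, 0.05, 0.048], 0.62)]
scene bed_mid [([0.583, 0.039, 0.076], 0.31)]
scene bowl [([0.556, 0.386, 0.09], 0.72), ([0.398, 0.401, 0.047], 0.68)]
scene jack [([0.4, 0.402, 0.048], 0.7)]
scene weight [([0.404, -0.403, 0.046], 0.91)]
scene spare_ring [([0.559, -0.36, 0.016], 0.83)]
scene polish [([0.495, -0.501, 0.061], 0.78)]
1.1
```

```bash
python3 - <<'E'
import cv2,numpy as np
a=cv2.imread("pics/top0.png");b=cv2.imread("pics/scene0.png")
cv2.imwrite("pics/topc.png",cv2.resize(a[120:340,170:420],None,fx=3,fy=2.7,interpolation=cv2.INTER_CUBIC) if 0 else cv2.resize(a[20:220,180:420],None,fx=3,fy=3,interpolation=cv2.INTER_CUBIC))
E
```

```text
(no output)
```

View pics/topc.png

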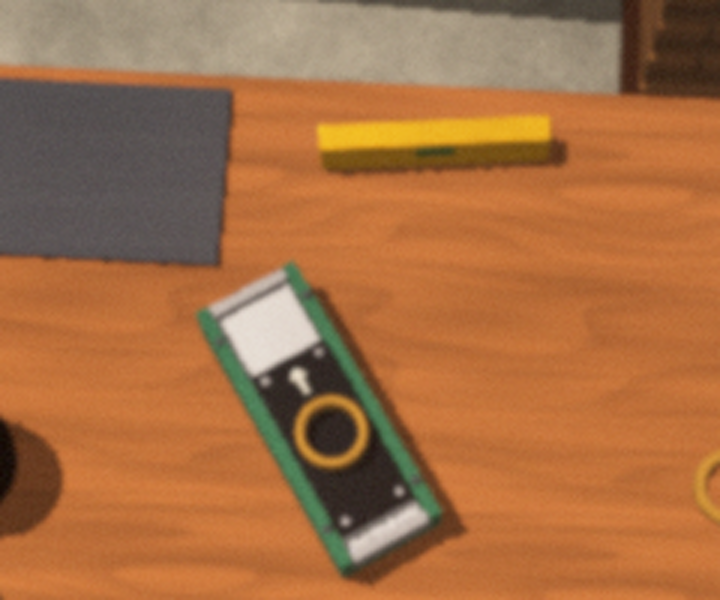

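View pics/scene0.png

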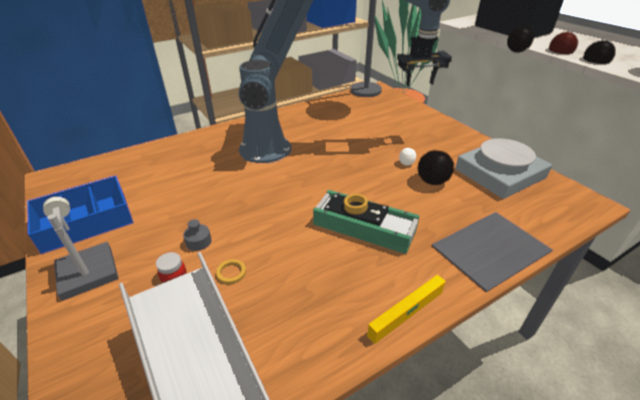

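```bash
cat >h.py <<'E'
import numpy as np,cv2
from rig import *
def ray(c,uv,z):
    m=camera_model(c);K=m['camera_matrix'];P=np.array(m['pose'])
    d=np.linalg.inv(K)@np.array([uv[0],uv[1],1.]);d=P[:3,:3]@(d*[1,-1,-1]);o=P[:3,3]
    return o+d*(z-o[2])/d[2]
def proj(c,p):
    m=camera_model(c);P=np.array(m['pose']);q=P[:3,:3].T@(np.array(p)-P[:3,3]);q=m['camera_matrix']@(q*[1,-1,-1]);return q[:2]/q[2]
def brass(img,c,thing="ring"):
    hsv=cv2.cvtColor(img,cv2.COLOR_BGR2HSV)
    r=regions_of(c,thing)
    return r
E
python3 - <<'E'
from h import *
cr=lambda u,v:(180+(u+.5)/3-.5,20+(v+.5)/3-.5)
for n,p in dict(FL=(200,315),FR=(290,265),NL=(345,575),NR=(440,515)).items(): print(n,ray("top",cr(*p),.062).round(4))
print("boardfront",ray("top",cr(252,377),.074).round(4),ray("top",cr(318,344),.074).round(4))
for c in("top","scene"):
    capture(c)
    for t in("ring","stand","board"):
        for d in regions_of(c,t)[:2]:
            m=d['mask'].astype(np.uint8);ys,xs=np.nonzero(m)
            cs,_=cv2.findContours(m,cv2.RETR_EXTERNAL,cv2.CHAIN_APPROX_NONE);k=max(cs,key=cv2.contourArea)
            print(c,t,round(d['p'],2),m.sum(),cv2.minAreaRect(k), cv2.fitEllipse(k)[0])
            if t=='ring':
                for z in(.09,.095): print(z,ray(c,cv2.fitEllipse(k)[0],z).round(4))
            if t=='stand' and c=='top': print([ray(c,q,.062).round(4)[:2].tolist() for q in cv2.boxPoints(cv2.minAreaRect(k))])
E
```

```text
FL [0.6808 0.1841 0.062 ]
FR [0.7385 0.098  0.062 ]
NL [0.4254 0.0224 0.062 ]
NR [ 0.4896 -0.0661  0.062 ]
boardfront [0.6156 0.1258 0.074 ] [0.653  0.0632 0.074 ]
top ring 0.74 599 ((437.0, 236.0), (26.0, 28.0), 90.0) (437.10760498046875, 236.02438354492188)
0.09 [ 0.3723 -0.3833  0.09  ]
0.095 [ 0.3716 -0.3822  0.095 ]
top ring 0.57 1732 ((290.546142578125, 165.33078002929688), (61.397186279296875, 28.90009117126465), 60.2551155090332) (290.35760498046875, 165.77816772460938)
0.09 [0.5534 0.0419 0.09  ]
0.095 [0.5521 0.0415 0.095 ]
top board 0.71 1738 ((290.11328125, 165.9165496826172), (61.808326721191406, 29.106800079345703), 60.75117111206055) (290.0771484375, 165.37245178222656)
scene ring 0.79 1206 ((356.5929260253906, 206.04330444335938), (61.075557708740234, 24.273618698120117), 16.8583984375) (357.5337829589844, 207.8568115234375)
0.09 [0.5937 0.0314 0.09  ]
0.095 [0.5984 0.0276 0.095 ]
scene stand 0.95 2662 ((364.5754699707031, 220.23583984375), (105.35554504394531, 40.5213623046875), 15.945395469665527) (368.35784912109375, 220.97418212890625)
scene board 0.58 1249 ((357.10552978515625, 206.00167846679688), (61.45256805419922, 24.65062713623047), 16.8583984375) (358.4546813964844, 207.85116577148438)
```

```bash
python3 - <<'E'
from h import *
from scipy.optimize import least_squares
cen={}
for c,(u,v) in dict(top=(290,164),scene=(356,204)).items():
    im=cv2.imread(f"pics/{c}0.png");hsv=cv2.cvtColor(im,cv2.COLOR_BGR2HSV)
    m=cv2.inRange(hsv,(12,90,70),(32,255,255));w=np.zeros_like(m);w[v-18:v+18,u-22:u+22]=m[v-18:v+18,u-22:u+22]
    r=regions_of(c,"board") if 0 else None
    cs,_=cv2.findContours(w,cv2.RETR_EXTERNAL,cv2.CHAIN_APPROX_NONE);k=max(cs,key=cv2.contourArea)
    e=cv2.fitEllipse(k);print(c,e,w.sum()//255);cen[c]=e[0]
    print([ray(c,e[0],z).round(4)[:2].tolist() for z in(.085,.09,.095)])
f=lambda p:np.r_[proj("top",p)-cen["top"],proj("scene",p)-cen["scene"]]
s=least_squares(f,[.57,.04,.09],x_scale=.01);print("tri",s.x.round(4),s.fun.round(2))
a=np.radians(32.8);R=np.c_[[np.cos(a),np.sin(a)],[-np.sin(a),np.cos(a)]]
im=cv2.imread("pics/scene0.png");
im=im[170:270,290:440];im=cv2.resize(im,None,fx=5,fy=5,interpolation=cv2.INTER_CUBIC)
for x,y in((-.16,-.0565),(-.16,.0565),(.14,-.0565),(.14,.0565)):
    p=R@[x,y]+[.592,.065];q=(proj("scene",[*p,.062])-[290,170]+.5)*5;cv2.drawMarker(im,tuple(int(t) for t in q),(0,0,255),0,14,1)
cv2.imwrite("pics/sc1.png",im)
E
```

```text
top ((289.8829345703125, 163.31765747070312), (25.631643295288086, 26.011228561401367), 55.784019470214844) 542
[[0.562, 0.0441], [0.5607, 0.0437], [0.5593, 0.0434]]
scene ((356.6327819824219, 197.31797790527344), (30.254684448242188, 42.693397521972656), 90.5603256225586) 865
[[0.5467, 0.0625], [0.5517, 0.0586], [0.5567, 0.0546]]
tri [0.5602 0.0465 0.0997] [-1.16 -0.77 -1.42  0.26]
```

View pics/sc1.png

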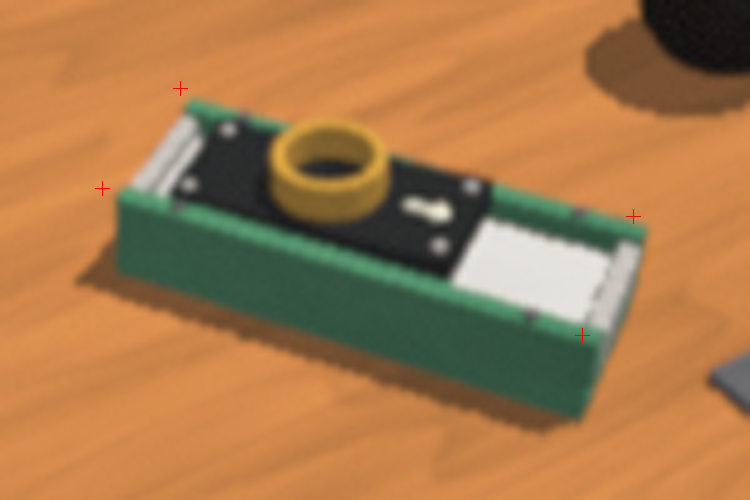

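```bash
python3 - <<'E'
from h import *
from scipy.optimize import least_squares
ct=lambda u,v:np.array((180+(u+.5)/3-.5,20+(v+.5)/3-.5)); cs=lambda u,v:np.array((290+(u+.5)/5-.5,170+(v+.5)/5-.5))
loc=[(.14,.0565),(.14,-.0565),(-.16,.0565),(-.16,-.0565)]
T=[ct(200,315),ct(290,265),ct(345,575),ct(440,515)];S=[cs(645,230),cs(592,341),cs(190,101),cs(120,193)]
def pt(p,l,z):a=p[2];return [p[0]+np.cos(a)*l[0]-np.sin(a)*l[1],p[1]+np.sin(a)*l[0]+np.cos(a)*l[1],z]
def f(p,both=(1,1)):return np.r_[tuple(b*(proj(c,pt(p,l,.062))-q) for c,Q,b in(("top",T,both[0]),("scene",S,both[1])) for l,q in zip(loc,Q))]
for b in((1,1),(1,0),(0,1)):
    s=least_squares(f,[.59,.06,.57],args=(b,),x_scale=[.01,.01,.1]);print(s.x[:2].round(4),np.degrees(s.x[2]).round(2),s.fun.round(1))
cen={"top":ct(332,431),"scene":cs(330,152)}
for z in(.09,.093,.096): print(z,[ray(c,cen[c],z).round(4)[:2].tolist() for c in cen])
E
```

```text
[0.5963 0.0667] 32.77 [-1.9 -0.9  1.1 -1.9 -1.6 -2.   0.5 -0.9 -0.9 -2.2 -0.6 -0.5 -0.9 -2.1
 -2.4 -0.4]
[0.592  0.0651] 33.1 [-1.6  0.7  1.3 -0.4 -0.9 -0.6  1.2  0.3 -0.  -0.  -0.  -0.  -0.  -0.
 -0.  -0. ]
[0.6022 0.0665] 32.33 [-0.  -0.   0.  -0.  -0.  -0.   0.  -0.   0.5 -0.8  0.6  1.   0.3 -1.3
 -1.4  0.4]
0.09 [[0.5607, 0.0424], [0.5607, 0.0483]]
0.093 [[0.5599, 0.0422], [0.5636, 0.0459]]
0.096 [[0.5591, 0.042], [0.5666, 0.0436]]
```

Emit:
send_rows([
  [[0, 0, 7.16, 0, 0, 0, -1], [0, 0, 7.16, 0, 0, 0, -1], [0, 0, 7.16, 0, 0, 0, -1], [0, 0, 7.16, 0, 0, 0, -1], [0, 0, 7.16, 0, 0, 0, -1]],
])

```text
time_s: 2.0
position: [0.2288, 0.5816, 0.2226]
tcp_rot: [[-0.536, 0.844, -0.0], [0.844, 0.536, -0.0], [0.0, -0.0, -1.0]]
force: [-0.1, 0.6, -0.7]
opening: 0.634
```

Emit:
send_rows([
  [[0, 0, 0, -3.5, 0, 0, -1], [0, 0, 0, -4.2, 0, 0, -1], [0, 0, 0, -4.2, 0, 0, -1], [0, 0, 0, -4.2, 0, 0, -1], [0, 0, 0, -4.2, 0, 0, -1]],
])

```text
time_s: 2.5
position: [0.3392, 0.4095, 0.2227]
tcp_rot: [[-0.541, 0.841, 0.001], [0.841, 0.541, 0.0], [-0.0, 0.001, -1.0]]
force: [0.9, 0.0, -0.3]
opening: 0.173
```

Emit:
send_rows([
  [[0, 0, 0, -4.2, 0, 0, -1], [0, 0, 0, -4.2, 0, 0, -1], [0, 0, 0, -4.2, 0, 0, -1], [0, 0, 0, -4.2, 0, 0, -1], [0, 0, 0, -4.2, 0, 0, -1]],
])

```text
time_s: 3.0
position: [0.4529, 0.2327, 0.2228]
tcp_rot: [[-0.541, 0.841, 0.001], [0.841, 0.541, 0.0], [-0.0, 0.001, -1.0]]
force: [0.7, 0.9, -0.1]
opening: 0.006
```

Emit:
send_rows([
  [[0, 0, 0, -4.2, -0.3, 0, -1], [0, 0, 0, -4.2, -0.3, 0, -1], [0, 0, 0, -4.2, -0.3, 0, -1], [0, 0, 0, -3.2, -0.2, 0, -1], [0, 0, 0, -1.2, 0, 0, -1]],
])

```text
time_s: 3.5
position: [0.5366, 0.0824, 0.2227]
tcp_rot: [[-0.538, 0.843, 0.002], [0.843, 0.538, -0.001], [-0.002, 0.001, -1.0]]
force: [-0.3, 0.3, -0.2]
opening: 0.007
```

```bash
cat >>h.py <<'E'
ST=np.array([.596,.066]);A=np.radians(32.8)
def where():
    s=readout.read_state();p=np.array(s['position']);d=p[:2]-ST;R=np.array(s['tcp_rot'])
    print("t",round(s['time_s'],2),"tcp",p.round(4),"stand xy",(d@[np.cos(A),np.sin(A)]).round(4),(d@[-np.sin(A),np.cos(A)]).round(4),"F",np.round(s['force'],2),"open",round(s['opening'],2))
    return p,R
E
python3 - <<'E'
from h import *
p,R=where();print(R.round(3).tolist())
d=np.array([.562,.045,p[2]])-p;print("tool cm",(R.T@d*100).round(2))
im=capture("scene")[110:270,260:500];cv2.imwrite("pics/s2.png",cv2.resize(im,None,fx=3,fy=3,interpolation=cv2.INTER_CUBIC))
E
```

```text
t 3.5 tcp [0.5366 0.0824 0.2227] stand xy -0.041 0.046 F [-0.3   0.26 -0.18] open 0.01
[[-0.538, 0.843, 0.002], [0.843, 0.538, -0.001], [-0.002, 0.001, -1.0]]
tool cm [-4.52  0.13  0.01]
```

View pics/s2.png

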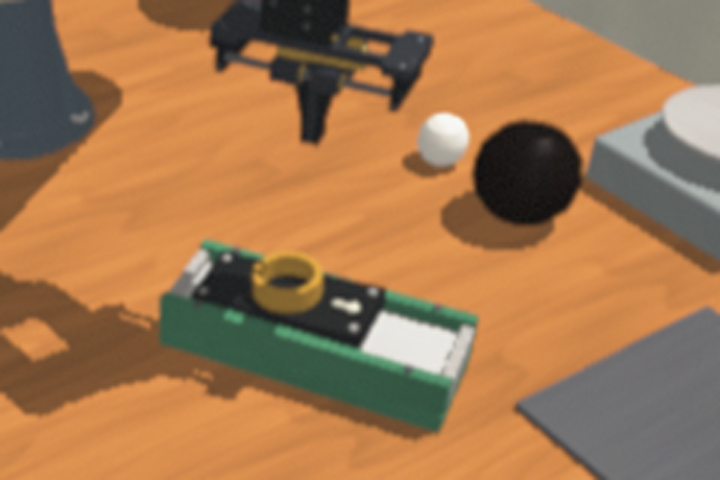

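Emit:
send_rows([
  [[0, 0, 0, -1.5, 0.1, 0, -1], [0, 0, 0, -1.5, 0, 1, -1], [0, 0, 0, -1.5, 0, 2, -1], [0, 0, 0, 0, 0, 3, -1], [0, 0, 0, 0, 0, 3, -1]],
])

```text
time_s: 4.05
position: [0.5603, 0.0479, 0.1314]
tcp_rot: [[-0.541, 0.841, 0.001], [0.841, 0.541, -0.0], [-0.001, 0.001, -1.0]]
force: [-0.2, -0.0, -0.1]
opening: 0.001
```

```bash
python3 - <<'E'
from h import *
print("tip proj before",proj("scene",[.5366,.0824,.2227]),"seen ~(364,156.5)")
p,R=where()
for c in("scene","top"):
    q=proj(c,p);im=capture(c);u,v=int(q[0]),int(q[1]);im=im[v-40:v+40,u-60:u+60];im=cv2.resize(im,None,fx=6,fy=6,interpolation=cv2.INTER_CUBIC)
    cv2.drawMarker(im,tuple(int(t) for t in ((q-[u-60,v-40]+.5)*6)),(0,0,255),0,14,1)
    f=proj(c,[.562,.045,.092]);cv2.drawMarker(im,tuple(int(t) for t in ((f-[u-60,v-40]+.5)*6)),(255,0,255),1,14,1)
    cv2.imwrite(f"pics/{c}3.png",im)
E
```

```text
tip proj before [362.94026879 155.57763327] seen ~(364,156.5)
t 4.05 tcp [0.5603 0.0479 0.1314] stand xy -0.0398 0.0041 F [-0.22 -0.   -0.06] open 0.0
```

View pics/scene3.png

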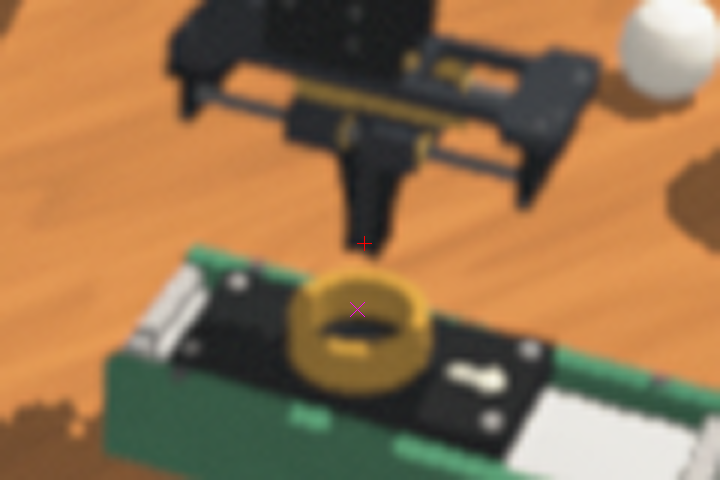

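Emit:
send_rows([
  [[0, 0, 0, -0.2, 0.0, 0.5, -1], [0, 0, 0, 0, 0, 1.2, -1], [0, 0, 0, 0, 0, 1.3, -1], [0, 0, 0, 0, 0, 1.2, -1], [0, 0, 0, 0, 0, 0.6, -1]],
])

```text
time_s: 4.65
position: [0.5603, 0.0463, 0.0833]
tcp_rot: [[-0.541, 0.841, -0.002], [0.841, 0.541, 0.0], [0.001, -0.001, -1.0]]
force: [0.2, 0.1, -0.5]
opening: 0.006
```

```bash
python3 - <<'E'
from h import *
p,R=where()
c="scene"
q=proj(c,p);im=capture(c);u,v=int(q[0]),int(q[1]);im=im[v-40:v+40,u-60:u+60];im=cv2.resize(im,None,fx=6,fy=6,interpolation=cv2.INTER_CUBIC)
cv2.imwrite(f"pics/{c}4.png",im);where()
E
```

```text
t 4.65 tcp [0.5603 0.0463 0.0833] stand xy -0.0407 0.0028 F [ 0.2   0.12 -0.46] open 0.01
t 4.7 tcp [0.5599 0.0463 0.0827] stand xy -0.041 0.003 F [ 0.32  0.11 -0.38] open 0.01
```

View pics/scene4.png

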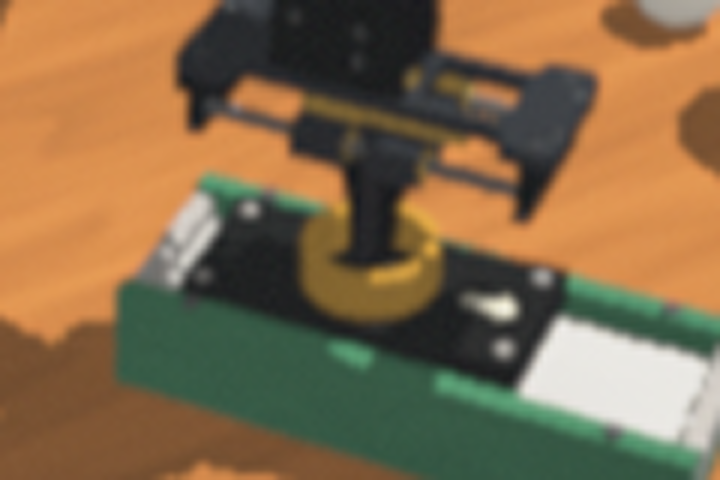

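Emit:
send_rows([
  [[0, 0, 0, -0.1, 0.25, 0.15, -1], [0, 0, 0, -0.1, 0.25, 0.15, -1], [0, 0, 0, 0, 0.25, 0, -1], [0, 0, 0, 0, 0.25, 0, -1], [0, 0, 0, 0, 0.25, 0, -1]],
])

```text
time_s: 5.2
position: [0.573, 0.0514, 0.0819]
tcp_rot: [[-0.541, 0.841, 0.001], [0.841, 0.541, -0.0], [-0.0, 0.001, -1.0]]
force: [0.6, -0.1, -0.5]
opening: 0.006
```

Emit:
send_rows([
  [[0, 0, 0, 0, 0.25, 0, -1], [0, 0, 0, 0, 0.25, 0, -1], [0, 0, 0, 0, 0.25, 0, -1], [0, 0, 0, 0, 0.25, 0, -1], [0, 0, 0, 0, 0.2, 0, -1]],
])

```text
time_s: 5.7
position: [0.5825, 0.0578, 0.0815]
tcp_rot: [[-0.541, 0.841, -0.001], [0.841, 0.541, -0.0], [0.0, -0.001, -1.0]]
force: [-1.8, -0.8, 1.0]
opening: 0.004
```

```bash
python3 - <<'E'
from h import *
p,R=where()
c="scene"
q=proj(c,p);im=capture(c);u,v=int(q[0]),int(q[1]);im=im[v-40:v+40,u-60:u+60];im=cv2.resize(im,None,fx=6,fy=6,interpolation=cv2.INTER_CUBIC)
cv2.imwrite(f"pics/{c}5.png",im);where()
E
```

```text
t 5.7 tcp [0.5825 0.0578 0.0815] stand xy -0.0158 0.0004 F [-1.81 -0.77  0.99] open 0.0
t 5.75 tcp [0.5831 0.058  0.0816] stand xy -0.0152 0.0002 F [-0.44 -0.69  0.3 ] open 0.01
```

View pics/scene5.png

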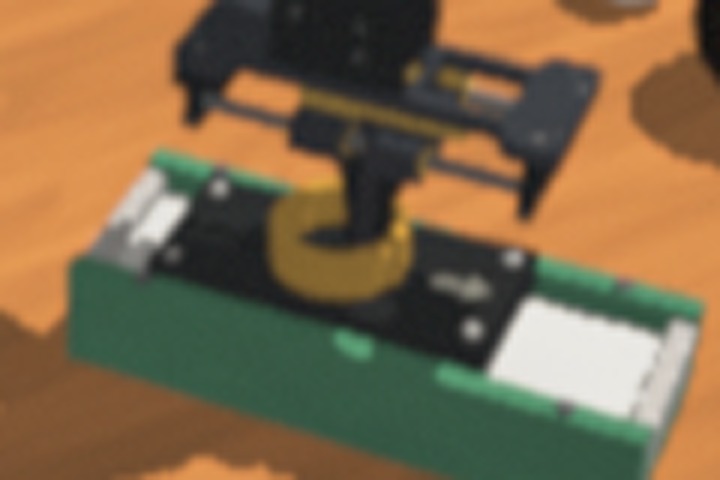

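Emit:
send_rows([
  [[0, 0, 0, 0, 0.2, 0, -1], [0, 0, 0, 0, 0.2, 0, -1], [0, 0, 0, 0, 0.2, 0, -1], [0, 0, 0, 0, 0.2, 0, -1], [0, 0, 0, 0, 0.2, 0, -1]],
])

```text
time_s: 6.25
position: [0.5911, 0.0632, 0.0816]
tcp_rot: [[-0.541, 0.841, -0.0], [0.841, 0.541, -0.0], [0.0, -0.0, -1.0]]
force: [-1.7, -0.9, 0.5]
opening: 0.004
```

Emit:
send_rows([
  [[0, 0, 0, 0, 0.15, 0, -1], [0, 0, 0, 0, 0.15, 0, -1], [0, 0, 0, 0, 0.15, 0, -1], [0, 0, 0, 0, 0.15, 0, -1], [0, 0, 0, 0, 0.1, 0, -1]],
])

```text
time_s: 6.75
position: [0.5971, 0.067, 0.0816]
tcp_rot: [[-0.541, 0.841, 0.0], [0.841, 0.541, 0.0], [-0.0, 0.0, -1.0]]
force: [-1.3, -1.8, 1.4]
opening: 0.008
```

Emit:
send_rows([
  [[0, 0, 0, 0, 0.15, 0, -1], [0, 0, 0, 0, 0.15, 0, -1], [0, 0, 0, 0, 0.15, 0, -1], [0, 0, 0, 0, 0.15, 0, -1], [0, 0, 0, 0, 0, 0, -1]],
])

```text
time_s: 7.25
position: [0.6026, 0.0704, 0.0816]
tcp_rot: [[-0.541, 0.841, 0.001], [0.841, 0.541, 0.0], [-0.0, 0.001, -1.0]]
force: [-0.5, -0.9, 0.8]
opening: 0.006
```

Emit:
send_rows([
  [[0, 0, 0, 0, 0.15, 0, -1], [0, 0, 0, 0, 0.15, 0, -1], [0, 0, 0, 0, 0.15, 0, -1], [0, 0, 0, 0, 0.1, 0, -1], [0, 0, 0, 0, 0, 0, -1]],
])

```text
time_s: 7.75
position: [0.6074, 0.0734, 0.0816]
tcp_rot: [[-0.541, 0.841, 0.001], [0.841, 0.541, 0.0], [-0.001, 0.001, -1.0]]
force: [0.2, -0.3, 0.1]
opening: 0.003
```

Emit:
send_rows([
  [[0, 0, 0, 0, 0.12, 0, -1], [0, 0, 0, 0, 0.12, 0, -1], [0, 0, 0, 0, 0.12, 0, -1], [0, 0, 0, 0, 0, 0, -1], [0, 0, 0, 0, 0, 0, -1]],
])

```text
time_s: 8.25
position: [0.6097, 0.0751, 0.0815]
tcp_rot: [[-0.541, 0.841, 0.0], [0.841, 0.541, 0.0], [0.0, 0.0, -1.0]]
force: [-0.0, -0.2, 0.0]
opening: 0.003
```

```bash
python3 - <<'E'
from h import *
p,R=where()
c="scene"
q=proj(c,p);im=capture(c);u,v=int(q[0]),int(q[1]);im=im[v-40:v+40,u-60:u+60];im=cv2.resize(im,None,fx=6,fy=6,interpolation=cv2.INTER_CUBIC)
cv2.imwrite(f"pics/{c}6.png",im);where()
E
```

```text
t 8.25 tcp [0.6097 0.0751 0.0815] stand xy 0.0164 0.0003 F [-0.02 -0.19  0.02] open 0.0
t 8.3 tcp [0.6096 0.0751 0.0815] stand xy 0.0164 0.0003 F [ 0.22 -0.7   0.45] open 0.01
```

View pics/scene6.png

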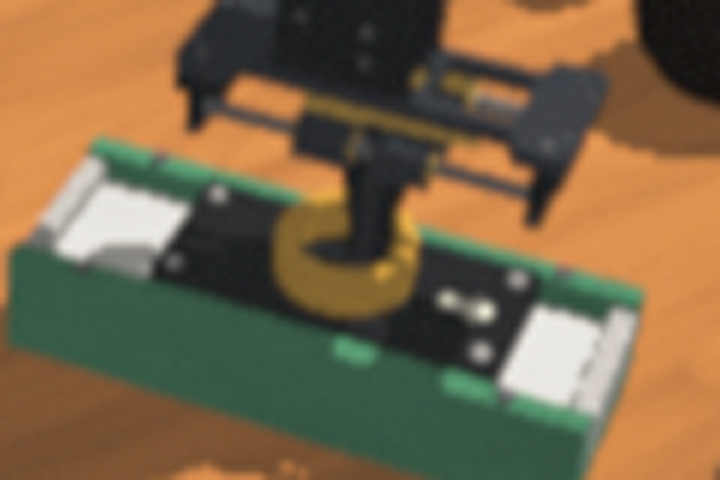

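Emit:
send_rows([
  [[0, 0, 0, 0, 0.12, 0, -1], [0, 0, 0, 0, 0.12, 0, -1], [0, 0, 0, 0, 0.12, 0, -1], [0, 0, 0, 0, 0.12, 0, -1], [0, 0, 0, 0, 0, 0, -1]],
])

```text
time_s: 8.8
position: [0.6134, 0.0777, 0.0815]
tcp_rot: [[-0.541, 0.841, -0.001], [0.841, 0.541, -0.0], [0.0, -0.001, -1.0]]
force: [-0.7, -0.6, 1.1]
opening: 0.002
```

Emit:
send_rows([
  [[0, 0, 0, 0, 0.12, 0, -1], [0, 0, 0, 0, 0.12, 0, -1], [0, 0, 0, 0, 0.12, 0, -1], [0, 0, 0, 0, 0, 0, -1], [0, 0, 0, 0, 0, 0, -1]],
])

```text
time_s: 9.3
position: [0.6155, 0.0792, 0.0814]
tcp_rot: [[-0.541, 0.841, -0.003], [0.841, 0.541, -0.001], [0.001, -0.003, -1.0]]
force: [-3.7, -3.4, 2.7]
opening: 0.006
```

Emit:
send_rows([
  [[0, 0, 0, 0, 0.15, 0, -1], [0, 0, 0, 0, 0, 0, -1], [0, 0, 0, 0, 0, 0, -1], [0, 0, 0, 0, 0, 0, -1], [0, 0, 0, 0, 0, 0, -1]],
])

```text
time_s: 9.8
position: [0.6157, 0.0794, 0.0813]
tcp_rot: [[-0.541, 0.841, -0.005], [0.841, 0.541, -0.002], [0.001, -0.005, -1.0]]
force: [-5.4, -5.3, 3.5]
opening: -0.0
```

```bash
python3 - <<'E'
from h import *
p,R=where()
c="scene"
q=proj(c,p);im=capture(c);u,v=int(q[0]),int(q[1]);im=im[v-40:v+40,u-60:u+60];im=cv2.resize(im,None,fx=6,fy=6,interpolation=cv2.INTER_CUBIC)
cv2.imwrite(f"pics/{c}7.png",im);where()
E
```

```text
t 9.8 tcp [0.6157 0.0794 0.0813] stand xy 0.0238 0.0006 F [-5.42 -5.26  3.5 ] open -0.0
t 9.85 tcp [0.6157 0.0793 0.0814] stand xy 0.0238 0.0005 F [-5.85 -4.91  3.7 ] open 0.0
```

View pics/scene7.png

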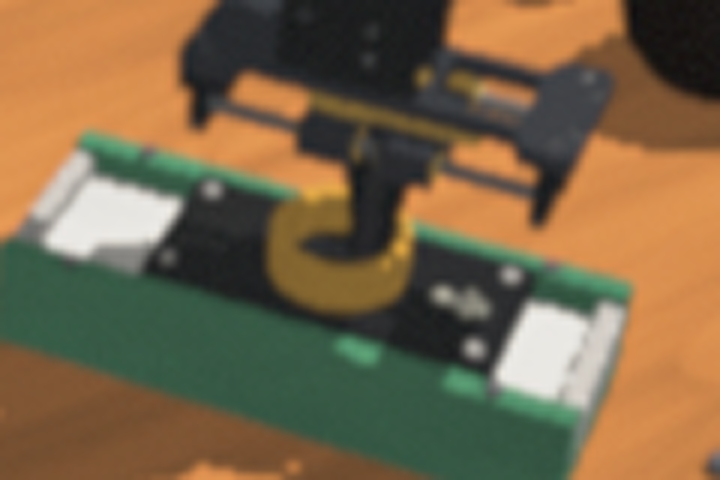

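Emit:
send_rows([
  [[0, 0, 0, 0, -0.4, 0, -1], [0, 0, 0, 0, -0.5, 0, -1], [0, 0, 0, 0, -0.4, 0.2, -1], [0, 0, 0, 0, 0, 0.5, -1], [0, 0, 0, 0, 0, 0.5, -1]],
])

```text
time_s: 10.35
position: [0.6074, 0.0735, 0.0693]
tcp_rot: [[-0.54, 0.841, 0.001], [0.841, 0.54, 0.0], [-0.0, 0.001, -1.0]]
force: [-0.2, -0.1, -0.2]
opening: 0.007
```

Emit:
send_rows([
  [[0, 0, 0, 0, 0, 0.2, -1], [0, 0, 0, 0, 0, 0.2, -1], [0, 0, 0, 0, 0, 0.2, -1], [0, 0, 0, 0, 0, 0.2, -1], [0, 0, 0, 0, 0, 0.0, -1]],
])

```text
time_s: 10.85
position: [0.6071, 0.0736, 0.0627]
tcp_rot: [[-0.541, 0.841, 0.0], [0.841, 0.541, -0.0], [-0.0, 0.0, -1.0]]
force: [-2.5, -0.4, 8.9]
opening: 0.004
```

Emit:
send_rows([
  [[0, 0, 0, 0, 0, 0.15, -1], [0, 0, 0, 0, 0, 0.15, -1], [0, 0, 0, 0, 0, 0.15, -1], [0, 0, 0, 0, 0, 0, -1], [0, 0, 0, 0, 0, 0, -1]],
])

```text
time_s: 11.35
position: [0.6071, 0.0736, 0.0594]
tcp_rot: [[-0.541, 0.841, 0.001], [0.841, 0.541, -0.0], [-0.0, 0.0, -1.0]]
force: [-4.0, -0.7, 14.0]
opening: 0.007
```

Emit:
send_rows([
  [[0, 0, 0, 0, 0, 0.1, -1], [0, 0, 0, 0, 0, 0.1, -1], [0, 0, 0, 0, 0, 0.1, -1], [0, 0, 0, 0, 0, 0, -1], [0, 0, 0, 0, 0, 0, -1]],
])

```text
time_s: 11.85
position: [0.6071, 0.0736, 0.0593]
tcp_rot: [[-0.541, 0.841, 0.001], [0.841, 0.541, -0.0], [-0.001, 0.001, -1.0]]
force: [-7.6, -1.3, 29.9]
opening: 0.007
```

Emit:
send_rows([
  [[0, 0, 0, 0, 0, -0.1, -1], [0, 0, 0, 0, 0, 0, -1], [0, 0, 0, 0, 0, 0, -1], [0, 0, 0, 0, 0, 0, -1], [0, 0, 0, 0, 0, 0, -1]],
])

```text
time_s: 12.35
position: [0.6071, 0.0736, 0.0593]
tcp_rot: [[-0.541, 0.841, 0.001], [0.841, 0.541, -0.0], [-0.001, 0.001, -1.0]]
force: [-7.1, -0.6, 24.0]
opening: 0.002
```

```bash
python3 - <<'E'
from h import *
p,R=where()
c="scene"
q=proj(c,p);im=capture(c);u,v=int(q[0]),int(q[1]);im=im[v-40:v+40,u-60:u+60];im=cv2.resize(im,None,fx=6,fy=6,interpolation=cv2.INTER_CUBIC)
cv2.imwrite(f"pics/{c}8.png",im);where()
E
```

```text
t 12.35 tcp [0.6071 0.0736 0.0593] stand xy 0.0134 0.0003 F [-7.1  -0.56 24.01] open 0.0
t 12.4 tcp [0.6071 0.0736 0.0593] stand xy 0.0134 0.0003 F [-7.97 -0.22 24.47] open 0.0
```

View pics/scene8.png

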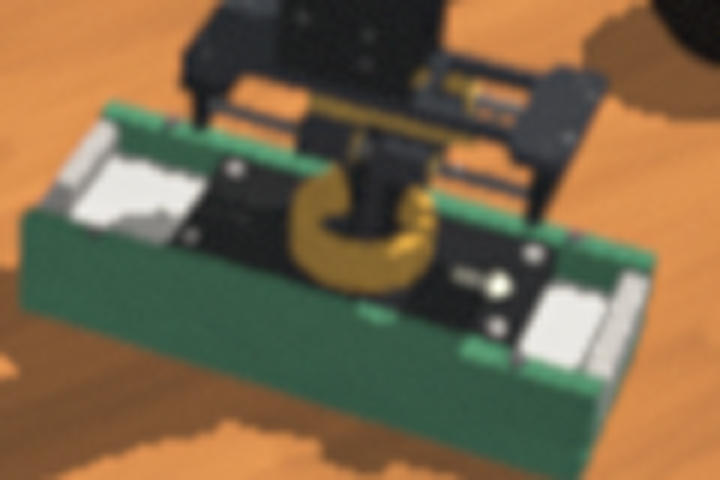

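```bash
python3 -c "
from rig import *
print(bot.hand_in());s=readout.read_state();print(s['time_s'],s['position'],s['force'])"
```

```text
the job is handed in; nothing more can be done
None
the job is handed in; nothing more can be done
```

The board is seated flat on the pin and the bed is pressed to its stop. I handed the job in at about 12.4 s with the fingers still pressing. No verdict came back.

**What I did:** I put the closed fingers inside the brass ring and slid the board slowly towards its arrow end. It dropped and then stopped against the pin, with about 7.5 N of push. I moved back to the middle of the ring and pressed straight down.

**Last checks:**
- **Bed:** the fingertips came to rest at z = 0.0593 m. The ring floor should be at 0.059 m with the bed fully down. Pushing a further 3 mm only raised the force, so the bed is on its stop.
- **Finger force:** it was steady at about 24 N down, with about 7 N sideways.
- **Flatness:** after the drop, the line through the board's screws ran parallel to the guides in the picture. In the last picture the board sits at or below the guide tops.
- **Bystanders:** the arm stayed clear of them all and I touched none. I did not measure them again at the end.

**Where readings disagreed:**
- **Stand position:** the two cameras differed by up to about 10 mm, so I used a joint fit.
- **Board position along the stand:** the fit put the seated board at about +13 mm, while the pin's stated range allows about +10 mm. Both are inside the 20 mm limit.

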